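# Seal the keepsake box

## Task

The airtight keepsake box on the dresser has its lid only loosely on: press all round the rim, section by section, until every one of the six sections is fully home and no gasket shows. Only then start the vacuum with the keys on the lid, one at a time, each pressed right down and let go: first the round key, then the long key. Keep the box where it stands and leave the other things on the dresser undisturbed.

Things in the scene. Friction and masses are not known exactly. Their poses are not given: they have to be found in the camera images.
- keepbox: White airtight box, loose, 0.8 to 1.2 kg, 130 (its x) x 190 (its y) mm, about 95 high. Origin: centre of underside; z up; x away from the robot (yaw within 0.35 rad), y left. Lid: fixed flat middle panel, 77 x 137 mm, top at 80 mm, bearing two steel keys; round it a 26 mm wide rim of six moving sections (4 L-shaped corners, 2 straight). A section not home stands proud, dark gasket showing below it.
- near_left_top (a point): Point on the top face of the rim's L-shaped corner section at -x, +y of the box, a good place to press; 52 mm from the box's centre along its x and 80 mm along its y; the top face is 26 mm wide there, at the corner, with legs about 62 mm long (along y) and 64 mm long (along x). It moves with the section.
- near_left (a joint): How far that section (near_left) has been pressed down, m: 0 is fully raised, 0.009 fully home on a firm stop (starts between 0 and 0.004). Moves straight down only, resists with about 8 N, stays where it is left. Its top is 91 mm above the box's origin at 0 and 82 mm at home.
- near_middle_top (a point): Point on the top face of the rim's straight section in the middle of the long side at -x, a good place to press; 52 mm from the box's centre along its x and 0 mm along its y; the top face is 26 mm wide there and 64 mm long. It moves with the section.
- near_middle (a joint): How far that section (near_middle) has been pressed down, m: 0 is fully raised, 0.009 fully home on a firm stop (starts between 0 and 0.004). Moves straight down only, resists with about 8 N, stays where it is left. Its top is 91 mm above the box's origin at 0 and 82 mm at home.
- near_right_top (a point): Point on the top face of the rim's L-shaped corner section at -x, -y, a good place to press; 52 mm from the box's centre along its x and 80 mm along its y; the top face is 26 mm wide there, at the corner, with legs about 62 mm long (along y) and 64 mm long (along x). It moves with the section.
- near_right (a joint): How far that section (near_right) has been pressed down, m: 0 is fully raised, 0.009 fully home on a firm stop (starts between 0 and 0.004). Moves straight down only, resists with about 8 N, stays where it is left. Its top is 91 mm above the box's origin at 0 and 82 mm at home.
- far_left_top (a point): Point on the top face of the rim's L-shaped corner section at +x, +y, a good place to press; 52 mm from the box's centre along its x and 80 mm along its y; the top face is 26 mm wide there, at the corner, with legs about 62 mm long (along y) and 64 mm long (along x). It moves with the section.
- far_left (a joint): How far that section (far_left) has been pressed down, m: 0 is fully raised, 0.009 fully home on a firm stop (starts between 0 and 0.004). Moves straight down only, resists with about 8 N, stays where it is left. Its top is 91 mm above the box's origin at 0 and 82 mm at home.
- far_middle_top (a point): Point on the top face of the rim's straight section in the middle of the long side at +x, a good place to press; 52 mm from the box's centre along its x and 0 mm along its y; the top face is 26 mm wide there and 64 mm long. It moves with the section.
- far_middle (a joint): How far that section (far_middle) has been pressed down, m: 0 is fully raised, 0.009 fully home on a firm stop (starts between 0 and 0.004). Moves straight down only, resists with about 8 N, stays where it is left. Its top is 91 mm above the box's origin at 0 and 82 mm at home.
- far_right_top (a point): Point on the top face of the rim's L-shaped corner section at +x, -y, a good place to press; 52 mm from the box's centre along its x and 80 mm along its y; the top face is 26 mm wide there, at the corner, with legs about 62 mm long (along y) and 64 mm long (along x). It moves with the section.
- far_right (a joint): How far that section (far_right) has been pressed down, m: 0 is fully raised, 0.009 fully home on a firm stop (starts between 0 and 0.004). Moves straight down only, resists with about 8 N, stays where it is left. Its top is 91 mm above the box's origin at 0 and 82 mm at home.
- round_key_top (a point): Centre of the top of the round steel key, 36 mm in diameter, on the middle panel 36 mm from the box's centre towards its -y; its top, not pressed, is 95 mm above the box's origin.
- round_key (a joint): Travel of the round key, m: 0 is up, 0.006 fully pressed. Springs back by itself; starts to move at 1.5 N, bottoms at 4.5 N. It registers a press at 0.004.
- long_key_top (a point): Centre of the top of the long bar-shaped steel key, 56 mm (box x) by 24 mm (box y), on the middle panel 36 mm from the box's centre towards its +y; its top, not pressed, is 95 mm above the box's origin.
- long_key (a joint): Travel of the long key, m: 0 is up, 0.006 fully pressed; same spring as the round key. It registers a press at 0.004.
- lipstick: Chrome lipstick tube standing on end, 21 mm in diameter, 75 mm tall, near one short end of the box; a bystander. Origin: centre of its foot.
- votive: Empty glass votive holder, 68 mm across, 65 mm tall, near the other short end of the box; a bystander. Origin: centre of its foot.
- ring_dish: White ceramic ring dish, 110 mm across, with an upright hand 100 mm tall; a bystander. Origin: centre of its foot.
- hairbrush: Wooden hairbrush with nylon bristles up, about 200 mm long, lying flat, 29 mm tall; a bystander. Origin: near its middle, underside.
- perfume: Amber glass perfume bottle, 34 x 62 mm, 115 mm tall with its steel cap; a bystander. Origin: centre of its foot.
- cream_jar: White ceramic cream jar, 70 mm across, 55 mm tall; a bystander. Origin: centre of its foot.
There are look-alikes about, which are no part of the job. Several things have the shape of the keepbox; the one meant has the colours described above.

How it is judged:
By the outcome, as a careful person would: the job done as asked, in the order asked, and still so for the second after the job is handed in, with the robot touching nothing.
It also fails if it takes over 64 s, if anything falls off the work surface, if the arm or the gripper's body presses on something with over 40 N, if the wrist force passes 120 N, or if a joint passes its speed limit or range.

## Robot

A 7-joint arm with a two-finger parallel gripper is mounted at the origin on the work surface. World frame = base frame: x ahead of the robot, y to its left, z up, the work surface at z = 0. Lengths are in m, angles in rad, forces in N, time in s.
With the tool pointing down it reaches from about 0.425 to 0.925 m from the base axis. Payload 6.8 kg.
Tool frame: the origin (TCP) lies at the very end of the fingers, on their centre line; the grasp point (between the pads) lies 19 mm behind it (bot.grasp_offset is the distance from the TCP to the grasp point, in m); z points along the fingers, y is the direction in which the jaws open and shut (so a half turn about z gives the same grasp; the last joint's range is limited). The gripper opens to 85 mm and grips with 20 to 120 N. Pads are 22 mm wide; open, the fingers measure 114 mm over their backs; the gripper's body (76 mm by 85 mm) begins 54 mm behind the grasp point. The pads swing forward as they close: fully open they stand 13 mm farther back than shut.
Start: joints at [1.15, 0.477, 0.022, 1.555, -0.011, 1.109, -0.083], TCP at [0.208, -0.642, 0.231] pointing down, gripper open.
Joint ranges: [-2.96, 2.96], [-0.34, 2.1], [-1.41, 1.46], [0.24, 2.44], [-1.37, 4.51], [0.17, 1.92], [-2.96, 2.96]. Speed limits (rad/s): [2.39, 2.39, 3.14, 3.14, 3.14, 3.14, 3.14].

## Interface

Orientations are given as a unit quaternion [w, x, y, z].
In Python, from station import monitor, cams, bot, finder gives the robot as it stands.
- The arm moves only by the tool jog_arm, never from a script. Its argument "plan" is a list of rows, each an object of numbers: "x", "y", "z": the shift along the tool's x, y, z as a fraction of full scale; "wx", "wy", "wz": the turn, a rotation vector about the tool's x, y, z as a fraction of full scale. A call has 1 to 12 rows; each row is the pose to reach, as a shift and turn from the pose measured when the call began, along the tool's axes at that moment, turning the shorter way round; what a row does not reach only later rows make up. Full scale, the value 1, is 20 cm for a shift and 180 degrees for a turn. A row lasts 1/12 s, in which the tool goes at most 41.7 mm and 7.16 degrees, less where a joint would pass 70% of its speed; a pose out of reach is approached as far as the arm can. A call with a number of a shift or a turn outside -1 to 1 is refused whole. A call with a gripper value outside its range is refused whole. "hand" is the opening, from -1 (shut) to 1 (fully open), set as the call begins (left out, the last holds). The fingers move at their own pace and stop on an object; "grip_force" is the grip in N (left out, the last holds). Time passes only in rows, so rows that repeat a pose let the fingers close. It gives the time, the measured TCP pose, the force and the opening at its end, in the units of the state.
- monitor.get_obs(): the state, without advancing time (a new reading comes with each control period).
- cams.read_camera(name): name is "side" or "top"; returns the picture (400x640x3 uint8, red, green, blue); there is no depth.
- cams.get_calibration(name): a dict with "fx", "fy", "cx", "cy" (pixels), "extrinsics" (4x4, takes a point from world to camera coordinates). Camera axes: x right, y down, z forward; pixel columns grow to the right and rows downward; lengths in m; the calibration is good to about 2 mm. A picture is of the moment at which its call begins. get_calibration takes no time and is no camera call.
- bot.hand_in(): hands the job in, once; it reports no verdict.
Trained networks look in the newest picture that a camera, given by its name, has taken for a name from the list of things; names that differ only in an ending like _2 or _b are one class to them, and where a whole thing is asked for, a point or a joint stands for the part that bears it (a point fixed in the world has none). Each returns a list of dicts, best first, with "confidence" (0 to 1); they miss things now and then, are a little off and sometimes report something else, mostly with a low value. They report only what shows in the picture. A call takes as long as a camera call. They do not tell look-alikes from the thing itself.
- finder.find_in(camera, target): "bbox" ([left, top, width, height] in pixels, round what is visible of it).
- finder.place_of(camera, target): "location" ([column, row] in pixels: a listed point, or the origin of a listed thing).
The state is a dict: "t": time; "q": joint angles; "joint_vel": joint speeds; "joint_torque": joint torques, N m; "eef_pos": TCP position; "tool_rot": TCP orientation; "contact_force": force on the tool from outside, world axes, zero at the start; "torque": the same for the moment, N m; "gripper_width": opening from 0.0 (shut) to 1.0 (fully open).
Only numpy, scipy, OpenCV 4.12 (cv2) and the standard library are available. Lean on these libraries where they do the work, as an engineer would, in place of code of your own. Each camera call takes 0.05 s, during which the arm holds its last target. There are 200 camera calls.

## Working session

There is one attempt and no reset: what is moved stays moved. The work goes in short steps, Python scripts to look and compute and a tool call to move; the robot and the scene stay as the last step left them, time stands still between calls to the robot, and variables do not carry over. Pictures are saved under pics/ and viewed, about 8 in all and at most 12, crops included, and the job is handed in when it is done.

Besides the shell and the picture viewer there is one more tool, called after "Request:" as a command line: name --argument value ..., lists and objects as JSON in quotes. jog_arm: Moves the arm, as the interface text tells. Shift numbers are shares of 20 cm and turn numbers shares of 180 degrees, none past 1 either way. Its arguments: {"type":"object","properties":{"plan":{"type":"array","items":{"type":"object","properties":{"x":{"type":"number","minimum":-1,"maximum":1},"y":{"type":"number","minimum":-1,"maximum":1},"z":{"type":"number","minimum":-1,"maximum":1},"wx":{"type":"number","minimum":-1,"maximum":1},"wy":{"type":"number","minimum":-1,"maximum":1},"wz":{"type":"number","minimum":-1,"maximum":1}}}},"hand":{"type":"number"},"grip_force":{"type":"number"}},"required":["plan"]}

```bash
ls; mkdir -p pics; python3 - <<'E'
from station import monitor, cams, bot, finder
import cv2
for n in ("top","side"):
    im=cams.read_camera(n); cv2.imwrite(f"pics/{n}0.png",im[:,:,::-1])
    c=cams.get_calibration(n); print(n,c)
    print(finder.find_in(n,"keepbox"))
    for p in ("near_left_top","near_right_top","far_left_top","far_right_top","round_key_top","long_key_top","near_middle_top","far_middle_top"): print(p,finder.place_of(n,p))
o=monitor.get_obs(); print(o)
E
```

```text
pics
top {'fx': 436.4581372595215, 'fy': 436.4581372595215, 'cx': 324.1329484415098, 'cy': 200.34476256604356, 'extrinsics': array([[-1.30493074e-02, -9.99909377e-01, -3.30963016e-03,
         3.01643322e-02],
       [-9.78033648e-01,  1.34523254e-02, -2.08012545e-01,
         4.68054361e-01],
       [ 2.08038217e-01,  5.22510005e-04, -9.78120559e-01,
         1.18505698e+00],
       [ 0.00000000e+00,  0.00000000e+00,  0.00000000e+00,
         1.00000000e+00]])}
[{'bbox': [364.7, 227.1, 81.0, 72.4], 'confidence': 0.97}, {'bbox': [306.3, 139.4, 78.9, 71.1], 'confidence': 0.88}, {'bbox': [215.2, 214.8, 82.4, 60.5], 'confidence': 0.75}, {'bbox': [198.6, 136.1, 22.8, 30.6], 'confidence': 0.67}]
near_left_top [{'location': [291.3, 232.8], 'confidence': 0.88}, {'location': [383.8, 291.3], 'confidence': 0.83}, {'location': [321.1, 194.6], 'confidence': 0.66}]
near_right_top [{'location': [439.4, 273.0], 'confidence': 0.96}, {'location': [226.2, 219.1], 'confidence': 0.94}, {'location': [377.2, 180.3], 'confidence': 0.88}, {'location': [391.9, 160.8], 'confidence': 0.69}]
far_left_top [{'loc
[... 2868 characters left out ...]
.14989509,  0.47698193,  0.02240493,  1.55541864, -0.01153568,
        1.10930489, -0.08310244]), 'joint_vel': array([-1.01851499e-03,  8.92177156e-05, -1.43129068e-04, -1.01982105e-03,
       -8.86043398e-04, -1.72669048e-03, -4.23526456e-04]), 'joint_torque': array([ 2.07412506e-05, -5.96338499e+01,  1.60657536e+00, -2.81546277e+01,
        1.25597249e-02,  1.56108657e-03, -1.35472348e-05]), 'eef_pos': array([ 0.20772852, -0.64224673,  0.23131223]), 'tool_rot': array([2.54161110e-06, 9.87797761e-01, 1.55742042e-01, 2.30267688e-05]), 'contact_force': array([ 0.57100719,  0.81958555, -0.25302218]), 'torque': array([-0.02715028, -0.02408045,  0.01732533]), 'gripper_width': 0.9975555976513042}
```

View pictures.

View pics/top0.png

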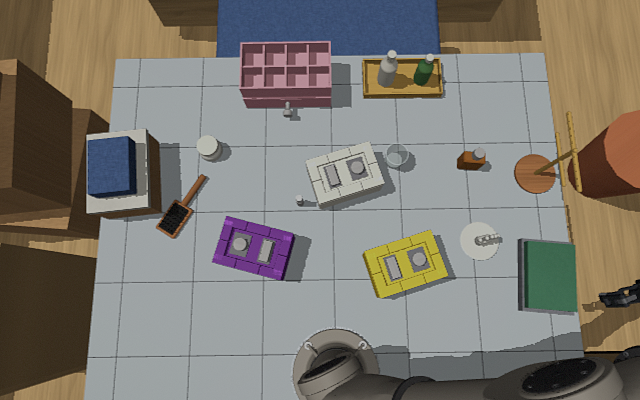

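View pics/side0.png

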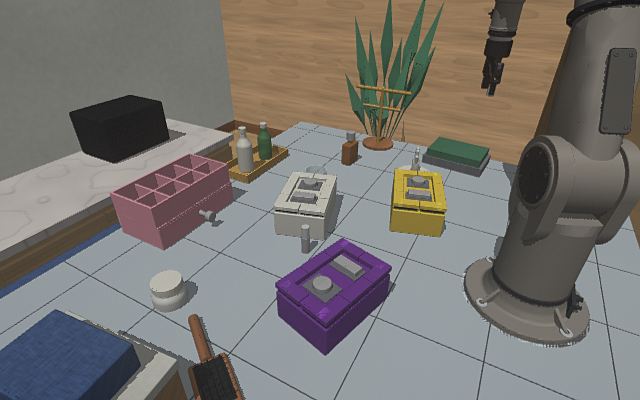

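```bash
cat > h.py <<'E'
import numpy as np
from station import monitor, cams, bot, finder
from scipy.spatial.transform import Rotation as R
def proj(n,P):
    c=cams.get_calibration(n);E=c["extrinsics"]
    p=P@E[:3,:3].T+E[:3,3]
    return np.c_[c["fx"]*p[:,0]/p[:,2]+c["cx"],c["fy"]*p[:,1]/p[:,2]+c["cy"]]
L={"nl":(-.052,.08,.089),"nm":(-.052,0,.089),"nr":(-.052,-.08,.089),"fl":(.052,.08,.089),"fm":(.052,0,.089),"fr":(.052,-.08,.089),"rk":(0,-.036,.095),"lk":(0,.036,.095)}
def world(k,p):
    c,s=np.cos(p[2]),np.sin(p[2]);a=np.array([L[i] for i in k])
    return np.c_[p[0]+c*a[:,0]-s*a[:,1],p[1]+s*a[:,0]+c*a[:,1],a[:,2]]
E
cat > fit.py <<'E'
from h import *
from scipy.optimize import least_squares
T={"nl":(321.1,194.6),"nr":(377.2,180.3),"fl":(311.9,161.8),"fr":(366.9,146.3),"rk":(357.8,169.5),"lk":(336.7,173.5),"nm":(349.4,186.7),"fm":(337.8,157.5)}
S={"nl":(321.6,210.4),"nr":(332.1,175.3),"fl":(279.8,202.7),"fr":(296,171.1),"lk":(305.9,196),"nm":(327.2,192.6),"fm":(288.9,188)}
f=lambda p,D:np.concatenate([(proj(n,world(d,p))-np.array(list(d.values()))).ravel() for n,d in D])
for D in ([("top",T)],[("side",S)],[("top",T),("side",S)]):
    r=least_squares(f,[.7,-.05,.3],args=(D,),loss="soft_l1");p=r.x
    print(p.round(4)); print(f(p,D).reshape(-1,2).round(1).tolist())
o=monitor.get_obs();A=R.from_quat(o["tool_rot"],scalar_first=True).as_matrix()
print(A.round(3)); 
for k in L:
    w=world([k],p)[0]; d=A.T@(w-o["eef_pos"]); print(k,w.round(4),np.hypot(*w[:2]).round(3),"tool mm",(d*1000).round(1))
E
python3 fit.py
```

```text
[ 0.5427 -0.0336  0.2584]
[[0.6, 1.5], [0.3, 0.6], [-0.2, -0.8], [-0.2, 0.0], [-0.7, -2.6], [-4.7, 0.2], [0.3, 1.8], [1.5, -3.8]]
[ 0.535  -0.0273  0.3022]
[[-0.0, -1.7], [0.3, 2.2], [0.3, 1.2], [0.2, 2.7], [-1.2, -1.0], [0.2, -0.6], [-0.2, -0.2]]
[ 0.5395 -0.0333  0.2856]
[[1.2, 3.2], [0.5, 0.8], [-0.6, 1.2], [-1.0, 0.5], [-0.9, -1.8], [-4.7, 1.6], [0.7, 2.7], [0.9, -2.6], [-1.1, -3.2], [0.2, 1.1], [-0.3, -0.7], [0.4, 1.3], [-1.8, -2.6], [-0.4, -1.9], [-0.3, -1.8]]
[[ 0.951  0.308  0.   ]
 [ 0.308 -0.951  0.   ]
 [ 0.     0.    -1.   ]]
nl [0.4671 0.0288 0.089 ] 0.468 tool mm [ 453.3 -558.7  142.3]
nm [ 0.4897 -0.048   0.089 ] 0.492 tool mm [ 451.1 -478.7  142.3]
nr [ 0.5122 -0.1247  0.089 ] 0.527 tool mm [ 448.9 -398.7  142.3]
fl [0.5669 0.0581 0.089 ] 0.57 tool mm [ 557.2 -555.9  142.3]
fm [ 0.5894 -0.0187  0.089 ] 0.59 tool mm [ 555.1 -475.9  142.3]
fr [ 0.612  -0.0954  0.089 ] 0.619 tool mm [ 552.9 -395.9  142.3]
rk [ 0.5497 -0.0678  0.095 ] 0.554 tool mm [ 502.1 -441.3  136.3]
lk [0.5294 0.0012 0.095 ] 0.529 tool mm [ 504.1 -513.3  136.3]
```

```bash
cat > ov.py <<'E'
from h import *
import cv2,sys
p=[float(v) for v in sys.argv[1:4]]
def poly(a):
    c,s=np.cos(p[2]),np.sin(p[2]);a=np.array(a)
    return np.c_[p[0]+c*a[:,0]-s*a[:,1],p[1]+s*a[:,0]+c*a[:,1],a[:,2]]
def rect(x,y,cx,cy,z):return poly([(cx-x,cy-y,z),(cx+x,cy-y,z),(cx+x,cy+y,z),(cx-x,cy+y,z)])
t=np.linspace(0,6.28,40)
PL=[(rect(.065,.095,0,0,.089),(0,0,255)),(rect(.0385,.0685,0,0,.080),(0,200,0)),(rect(.028,.012,0,.036,.095),(255,0,0)),(poly(np.c_[.018*np.cos(t),-.036+.018*np.sin(t),0*t+.095]),(255,0,0)),(rect(.065,.095,0,0,0),(0,160,255))]
out=[]
for n,(x0,y0) in (("top",(295,130)),("side",(260,155))):
    im=cv2.imread(f"pics/{n}0.png")[y0:y0+95,x0:x0+100]
    im=cv2.resize(im,None,fx=6 if 0 else 4,fy=4,interpolation=cv2.INTER_CUBIC);raw=im.copy()
    for P,c in PL:
        q=((proj(n,P)-[x0,y0]+.5)*4*16-8).round().astype(np.int32)
        cv2.polylines(im,[q],True,c,1,cv2.LINE_AA,4)
    out.append(np.vstack([raw[:300],im[:300]]) if n=="x" else np.vstack([im[:300],raw[:300]]))
cv2.imwrite(sys.argv[4],np.hstack(out))
E
python3 ov.py .5395 -.0333 .2856 pics/ov1.png
```

```text
(no output)
```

View pics/ov1.png

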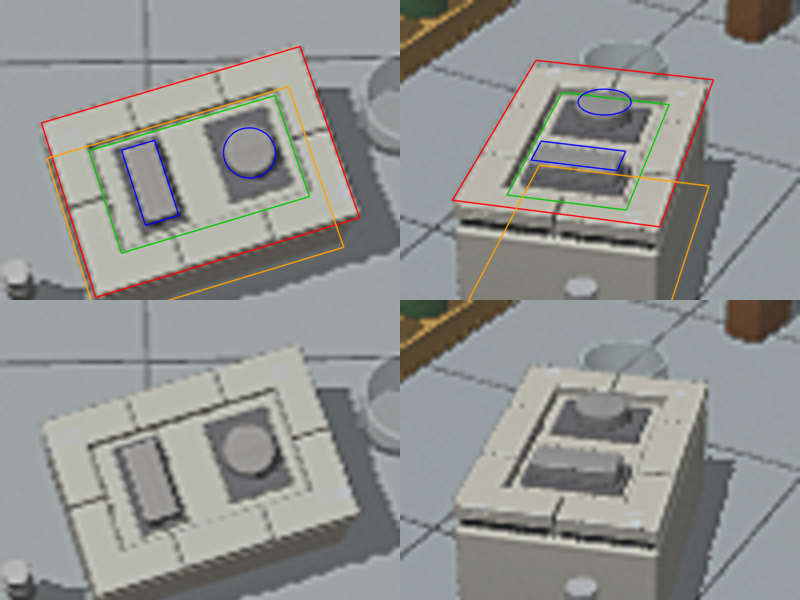

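Request:
jog_arm --plan '[{"x":0.25,"y":-0.22},{"x":0.45,"y":-0.4},{"x":0.65,"y":-0.58},{"x":0.85,"y":-0.75},{"x":0.95,"y":-0.84},{"x":0.95,"y":-0.84},{"x":0.95,"y":-0.84}]' --hand -1

```text
invalid input at $.plan[0]: expected keys x, y, z, wx, wy, wz
```

```bash
cat > w.py <<'E'
from h import *
o=monitor.get_obs();A=R.from_quat(o["tool_rot"],scalar_first=True).as_matrix()
p=[.5395,-.0333,.2856]
print(o["t"],o["eef_pos"].round(4),o["contact_force"].round(1),o["gripper_width"].round(2),"\n",A.round(3).tolist())
for k in L:
    print(k,(A.T@(world([k],p)[0]-o["eef_pos"])/.2).round(3))
E
python3 w.py
```

```text
Traceback (most recent call last):
  File "w.py", line 4, in <module>
    print(o["t"],o["eef_pos"].round(4),o["contact_force"].round(1),o["gripper_width"].round(2),"\n",A.round(3).tolist())
                                                                   ^^^^^^^^^^^^^^^^^^^^^^^^
AttributeError: 'float' object has no attribute 'round'
```

Request:
jog_arm --plan '[{"x":0.25,"y":-0.22,"z":0,"wx":0,"wy":0,"wz":0},{"x":0.45,"y":-0.4,"z":0,"wx":0,"wy":0,"wz":0},{"x":0.65,"y":-0.58,"z":0,"wx":0,"wy":0,"wz":0},{"x":0.85,"y":-0.75,"z":0,"wx":0,"wy":0,"wz":0},{"x":0.95,"y":-0.84,"z":0,"wx":0,"wy":0,"wz":0},{"x":0.95,"y":-0.84,"z":0,"wx":0,"wy":0,"wz":0},{"x":0.95,"y":-0.84,"z":0,"wx":0,"wy":0,"wz":0}]' --hand -1

```text
t: 1.58
eef_pos: [0.3421, -0.4166, 0.2316]
tool_rot: [-0.001, 0.987, 0.161, 0.001]
contact_force: [1.0, 0.7, -0.1]
gripper_width: 0.01
```

```bash
sed -i 's/o\["gripper_width"\].round(2)/o["gripper_width"]/' w.py; python3 w.py
```

```text
1.5833 [ 0.3421 -0.4166  0.2316] [ 1.   0.7 -0.1] 0.009852620883446466 
 [[0.948, 0.318, 0.002], [0.318, -0.948, 0.003], [0.003, -0.002, -1.0]]
nl [ 1.297 -1.911  0.721]
nm [ 1.282 -1.512  0.72 ]
nr [ 1.267 -1.112  0.719]
fl [ 1.817 -1.892  0.723]
fm [ 1.802 -1.492  0.722]
fr [ 1.787 -1.092  0.721]
rk [ 1.535 -1.322  0.691]
lk [ 1.549 -1.682  0.692]
```

Request:
jog_arm --plan '[{"x":0.2,"y":-0.18,"z":0,"wx":0,"wy":0,"wz":0.012},{"x":0.4,"y":-0.35,"z":0,"wx":0,"wy":0,"wz":0.012},{"x":0.6,"y":-0.53,"z":0,"wx":0,"wy":0,"wz":0.012},{"x":0.8,"y":-0.7,"z":0,"wx":0,"wy":0,"wz":0.012},{"x":1.0,"y":-0.88,"z":0,"wx":0,"wy":0,"wz":0.012},{"x":1.0,"y":-1.0,"z":0.1,"wx":0,"wy":0,"wz":0.012},{"x":1.0,"y":-1.0,"z":0.2,"wx":0,"wy":0,"wz":0.012},{"x":1.0,"y":-1.0,"z":0.2,"wx":0,"wy":0,"wz":0.012},{"x":1.0,"y":-1.0,"z":0.2,"wx":0,"wy":0,"wz":0.012}]'

```text
t: 2.33
eef_pos: [0.4683, -0.1593, 0.1911]
tool_rot: [-0.003, 0.989, 0.146, 0.0]
contact_force: [-1.5, -1.3, 0.1]
gripper_width: 0.001
```

```bash
python3 w.py
```

```text
2.3333 [ 0.4683 -0.1593  0.1911] [-1.5 -1.3  0.1] 0.000895148471582534 
 [[0.958, 0.288, -0.0], [0.288, -0.958, 0.005], [0.001, -0.005, -1.0]]
nl [ 0.264 -0.9    0.516]
nm [ 0.262 -0.5    0.514]
nr [ 0.259 -0.1    0.512]
fl [ 0.784 -0.897  0.516]
fm [ 0.782 -0.497  0.514]
fr [ 0.779 -0.097  0.512]
rk [ 0.52  -0.319  0.483]
lk [ 0.523 -0.679  0.485]
```

Request:
jog_arm --plan '[{"x":0.2,"y":-0.1,"z":0.1,"wx":0,"wy":0,"wz":0},{"x":0.26,"y":-0.1,"z":0.3,"wx":0,"wy":0,"wz":0},{"x":0.26,"y":-0.1,"z":0.43,"wx":0,"wy":0,"wz":0},{"x":0.26,"y":-0.1,"z":0.46,"wx":0,"wy":0,"wz":0},{"x":0.26,"y":-0.1,"z":0.48,"wx":0,"wy":0,"wz":0},{"x":0.26,"y":-0.1,"z":0.5,"wx":0,"wy":0,"wz":0},{"x":0.26,"y":-0.1,"z":0.515,"wx":0,"wy":0,"wz":0},{"x":0.26,"y":-0.1,"z":0.53,"wx":0,"wy":0,"wz":0},{"x":0.26,"y":-0.1,"z":0.54,"wx":0,"wy":0,"wz":0},{"x":0.26,"y":-0.1,"z":0.55,"wx":0,"wy":0,"wz":0},{"x":0.26,"y":-0.1,"z":0.55,"wx":0,"wy":0,"wz":0},{"x":0.26,"y":-0.1,"z":0.55,"wx":0,"wy":0,"wz":0}]'

```text
t: 3.33
eef_pos: [0.5131, -0.126, 0.0831]
tool_rot: [-0.002, 0.989, 0.145, 0.001]
contact_force: [-0.6, -1.7, 4.4]
gripper_width: -0.001
```

```bash
python3 w.py
```

```text
3.3333 [ 0.5131 -0.126   0.0831] [-0.6 -1.7  4.4] -0.0006826888336501498 
 [[0.958, 0.287, 0.002], [0.287, -0.958, 0.003], [0.003, -0.003, -1.0]]
nl [ 0.002 -0.808 -0.027]
nm [-0.001 -0.408 -0.028]
nr [-0.003 -0.008 -0.029]
fl [ 0.522 -0.805 -0.026]
fm [ 0.519 -0.405 -0.027]
fr [ 0.517 -0.005 -0.028]
rk [ 0.259 -0.227 -0.058]
lk [ 0.26  -0.587 -0.057]
```

Request:
jog_arm --plan '[{"x":0,"y":0,"z":0.01,"wx":0,"wy":0,"wz":0},{"x":0,"y":0,"z":0.02,"wx":0,"wy":0,"wz":0},{"x":0,"y":0,"z":0.025,"wx":0,"wy":0,"wz":0},{"x":0,"y":0,"z":0.025,"wx":0,"wy":0,"wz":0}]'

```text
t: 3.67
eef_pos: [0.5136, -0.1264, 0.0811]
tool_rot: [-0.001, 0.989, 0.145, 0.002]
contact_force: [-7.0, 1.4, 21.4]
gripper_width: 0.003
```

Request:
jog_arm --plan '[{"x":0,"y":0,"z":-0.12,"wx":0,"wy":0,"wz":0},{"x":0,"y":-0.2,"z":-0.13,"wx":0,"wy":0,"wz":0},{"x":0,"y":-0.41,"z":-0.13,"wx":0,"wy":0,"wz":0},{"x":0,"y":-0.41,"z":-0.1,"wx":0,"wy":0,"wz":0},{"x":0,"y":-0.41,"z":-0.06,"wx":0,"wy":0,"wz":0},{"x":0,"y":-0.41,"z":-0.04,"wx":0,"wy":0,"wz":0},{"x":0,"y":-0.41,"z":-0.025,"wx":0,"wy":0,"wz":0},{"x":0,"y":-0.41,"z":-0.01,"wx":0,"wy":0,"wz":0},{"x":0,"y":-0.41,"z":0,"wx":0,"wy":0,"wz":0},{"x":0,"y":-0.41,"z":0.01,"wx":0,"wy":0,"wz":0},{"x":0,"y":-0.41,"z":0.02,"wx":0,"wy":0,"wz":0},{"x":0,"y":-0.41,"z":0.02,"wx":0,"wy":0,"wz":0}]'

```text
t: 4.67
eef_pos: [0.4903, -0.0486, 0.0804]
tool_rot: [-0.0, 0.99, 0.143, 0.002]
contact_force: [-17.6, 4.2, 46.4]
gripper_width: -0.0
```

```bash
python3 w.py
```

```text
4.6667 [ 0.4903 -0.0486  0.0804] [-17.6   4.2  46.4] -0.00021772288353040566 
 [[0.959, 0.284, 0.003], [0.284, -0.959, 0.001], [0.003, -0.0, -1.0]]
nl [-0.001 -0.404 -0.043]
nm [-0.002 -0.004 -0.043]
nr [-0.003  0.396 -0.043]
fl [ 0.519 -0.403 -0.041]
fm [ 0.518 -0.003 -0.041]
fr [ 0.517  0.397 -0.041]
rk [ 0.257  0.177 -0.072]
lk [ 0.258 -0.183 -0.072]
```

Request:
jog_arm --plan '[{"x":0,"y":0,"z":-0.12,"wx":0,"wy":0,"wz":0},{"x":0,"y":-0.2,"z":-0.13,"wx":0,"wy":0,"wz":0},{"x":0,"y":-0.4,"z":-0.13,"wx":0,"wy":0,"wz":0},{"x":0,"y":-0.4,"z":-0.1,"wx":0,"wy":0,"wz":0},{"x":0,"y":-0.4,"z":-0.06,"wx":0,"wy":0,"wz":0},{"x":0,"y":-0.4,"z":-0.04,"wx":0,"wy":0,"wz":0},{"x":0,"y":-0.4,"z":-0.025,"wx":0,"wy":0,"wz":0},{"x":0,"y":-0.4,"z":-0.01,"wx":0,"wy":0,"wz":0},{"x":0,"y":-0.4,"z":0,"wx":0,"wy":0,"wz":0},{"x":0,"y":-0.4,"z":0.008,"wx":0,"wy":0,"wz":0},{"x":0,"y":-0.4,"z":0.008,"wx":0,"wy":0,"wz":0},{"x":0,"y":-0.4,"z":0.008,"wx":0,"wy":0,"wz":0}]'

```text
t: 5.67
eef_pos: [0.4678, 0.027, 0.0805]
tool_rot: [-0.0, 0.99, 0.142, 0.001]
contact_force: [-11.5, 2.9, 34.3]
gripper_width: 0.001
```

```bash
python3 w.py
```

```text
5.6667 [0.4678 0.027  0.0805] [-11.5   2.9  34.3] 0.0013247269593411818 
 [[0.96, 0.281, 0.002], [0.281, -0.96, 0.001], [0.002, 0.0, -1.0]]
nl [-0.001 -0.01  -0.042]
nm [-0.     0.39  -0.042]
nr [-0.     0.79  -0.042]
fl [ 0.519 -0.01  -0.041]
fm [ 0.52   0.39  -0.041]
fr [ 0.52   0.79  -0.041]
rk [ 0.26   0.57  -0.072]
lk [ 0.26   0.21  -0.072]
```

Request:
jog_arm --plan '[{"x":0,"y":0,"z":-0.13,"wx":0,"wy":0,"wz":0},{"x":0.2,"y":-0.01,"z":-0.13,"wx":0,"wy":0,"wz":0},{"x":0.38,"y":-0.01,"z":-0.13,"wx":0,"wy":0,"wz":0},{"x":0.52,"y":-0.01,"z":-0.13,"wx":0,"wy":0,"wz":0},{"x":0.52,"y":-0.01,"z":-0.1,"wx":0,"wy":0,"wz":0},{"x":0.52,"y":-0.01,"z":-0.06,"wx":0,"wy":0,"wz":0},{"x":0.52,"y":-0.01,"z":-0.04,"wx":0,"wy":0,"wz":0},{"x":0.52,"y":-0.01,"z":-0.02,"wx":0,"wy":0,"wz":0},{"x":0.52,"y":-0.01,"z":-0.005,"wx":0,"wy":0,"wz":0},{"x":0.52,"y":-0.01,"z":0.005,"wx":0,"wy":0,"wz":0},{"x":0.52,"y":-0.01,"z":0.005,"wx":0,"wy":0,"wz":0},{"x":0.52,"y":-0.01,"z":0.005,"wx":0,"wy":0,"wz":0}]'

```text
t: 6.67
eef_pos: [0.5672, 0.0562, 0.0813]
tool_rot: [0.001, 0.99, 0.141, 0.002]
contact_force: [-3.9, -1.6, 18.0]
gripper_width: -0.001
```

```bash
python3 w.py
```

```text
6.6667 [0.5672 0.0562 0.0813] [-3.9 -1.6 18. ] -0.0013346991734825015 
 [[0.96, 0.279, 0.004], [0.279, -0.96, -0.001], [0.003, 0.002, -1.0]]
nl [-0.519 -0.008 -0.04 ]
nm [-0.518  0.392 -0.039]
nr [-0.517  0.792 -0.039]
fl [ 0.001 -0.009 -0.039]
fm [ 0.002  0.391 -0.038]
fr [ 0.003  0.791 -0.037]
rk [-0.257  0.571 -0.068]
lk [-0.258  0.211 -0.069]
```

Request:
jog_arm --plan '[{"x":0,"y":0,"z":0.015,"wx":0,"wy":0,"wz":0},{"x":0,"y":0,"z":0.015,"wx":0,"wy":0,"wz":0},{"x":0,"y":0,"z":0.015,"wx":0,"wy":0,"wz":0}]'

```text
t: 6.92
eef_pos: [0.5674, 0.0561, 0.0809]
tool_rot: [0.001, 0.99, 0.14, 0.003]
contact_force: [-7.1, 1.7, 26.9]
gripper_width: 0.0
```

Request:
jog_arm --plan '[{"x":0,"y":0,"z":-0.12,"wx":0,"wy":0,"wz":0},{"x":0,"y":0.2,"z":-0.13,"wx":0,"wy":0,"wz":0},{"x":0,"y":0.39,"z":-0.13,"wx":0,"wy":0,"wz":0},{"x":0,"y":0.39,"z":-0.1,"wx":0,"wy":0,"wz":0},{"x":0,"y":0.39,"z":-0.06,"wx":0,"wy":0,"wz":0},{"x":0,"y":0.39,"z":-0.04,"wx":0,"wy":0,"wz":0},{"x":0,"y":0.39,"z":-0.025,"wx":0,"wy":0,"wz":0},{"x":0,"y":0.39,"z":-0.01,"wx":0,"wy":0,"wz":0},{"x":0,"y":0.39,"z":0,"wx":0,"wy":0,"wz":0},{"x":0,"y":0.39,"z":0.01,"wx":0,"wy":0,"wz":0},{"x":0,"y":0.39,"z":0.012,"wx":0,"wy":0,"wz":0},{"x":0,"y":0.39,"z":0.012,"wx":0,"wy":0,"wz":0}]'

```text
t: 7.92
eef_pos: [0.5878, -0.0201, 0.0811]
tool_rot: [0.002, 0.99, 0.14, 0.002]
contact_force: [-10.8, -6.0, 30.1]
gripper_width: -0.002
```

```bash
python3 w.py
```

```text
7.9167 [ 0.5878 -0.0201  0.0811] [-10.8  -6.   30.1] -0.001682298401830626 
 [[0.961, 0.278, 0.004], [0.278, -0.961, -0.004], [0.002, 0.005, -1.0]]
nl [-0.512 -0.402 -0.043]
nm [-0.51  -0.002 -0.041]
nr [-0.509  0.398 -0.039]
fl [ 0.008 -0.404 -0.042]
fm [ 0.01  -0.004 -0.04 ]
fr [ 0.011  0.396 -0.038]
rk [-0.25   0.177 -0.069]
lk [-0.251 -0.183 -0.071]
```

Next: far right; add x +0.01, and hold.

Request:
jog_arm --plan '[{"x":0,"y":0,"z":-0.12,"wx":0,"wy":0,"wz":0},{"x":0.01,"y":0.2,"z":-0.13,"wx":0,"wy":0,"wz":0},{"x":0.01,"y":0.395,"z":-0.13,"wx":0,"wy":0,"wz":0},{"x":0.01,"y":0.395,"z":-0.1,"wx":0,"wy":0,"wz":0},{"x":0.01,"y":0.395,"z":-0.06,"wx":0,"wy":0,"wz":0},{"x":0.01,"y":0.395,"z":-0.04,"wx":0,"wy":0,"wz":0},{"x":0.01,"y":0.395,"z":-0.025,"wx":0,"wy":0,"wz":0},{"x":0.01,"y":0.395,"z":-0.01,"wx":0,"wy":0,"wz":0},{"x":0.01,"y":0.395,"z":0,"wx":0,"wy":0,"wz":0},{"x":0.01,"y":0.395,"z":0.01,"wx":0,"wy":0,"wz":0},{"x":0.01,"y":0.395,"z":0.01,"wx":0,"wy":0,"wz":0},{"x":0.01,"y":0.395,"z":0.01,"wx":0,"wy":0,"wz":0}]'

```text
t: 8.92
eef_pos: [0.6104, -0.0941, 0.0811]
tool_rot: [0.003, 0.99, 0.142, 0.0]
contact_force: [-8.4, -2.1, 21.4]
gripper_width: -0.001
```

```bash
python3 w.py
```

```text
8.9167 [ 0.6104 -0.0941  0.0811] [-8.4 -2.1 21.4] -0.0012815340233623118 
 [[0.96, 0.28, 0.001], [0.28, -0.96, -0.005], [-0.0, 0.005, -1.0]]
nl [-0.516 -0.791 -0.043]
nm [-0.515 -0.391 -0.041]
nr [-0.514  0.009 -0.039]
fl [ 0.004 -0.791 -0.043]
fm [ 0.005 -0.391 -0.041]
fr [ 0.006  0.009 -0.039]
rk [-0.255 -0.211 -0.07 ]
lk [-0.255 -0.571 -0.072]
```

Request:
jog_arm --plan '[{"x":0,"y":0,"z":0.012,"wx":0,"wy":0,"wz":0},{"x":0,"y":0,"z":0.012,"wx":0,"wy":0,"wz":0},{"x":0,"y":0,"z":-0.15,"wx":0,"wy":0,"wz":0},{"x":0,"y":0.2,"z":-0.3,"wx":0,"wy":0,"wz":0},{"x":-0.1,"y":0.4,"z":-0.4,"wx":0,"wy":0,"wz":0},{"x":-0.2,"y":0.6,"z":-0.4,"wx":0,"wy":0,"wz":0},{"x":-0.3,"y":0.8,"z":-0.4,"wx":0,"wy":0,"wz":0},{"x":-0.4,"y":1.0,"z":-0.4,"wx":0,"wy":0,"wz":0},{"x":-0.4,"y":1.0,"z":-0.4,"wx":0,"wy":0,"wz":0}]'

```text
t: 9.67
eef_pos: [0.5875, -0.3118, 0.1615]
tool_rot: [0.003, 0.99, 0.141, -0.001]
contact_force: [0.2, -1.5, 0.1]
gripper_width: -0.001
```

```bash
python3 w.py; python3 - <<'E'
from station import *
from station import cams
import cv2
for n in("top","side"): cv2.imwrite(f"pics/{n}1.png",cams.read_camera(n)[:,:,::-1])
E
sed 's#0.png#1.png#; s#\.089),(0,0#.082),(0,0#' ov.py > ov1.py; python3 ov1.py .5395 -.0333 .2856 pics/ov2.png
```

```text
9.6667 [ 0.5875 -0.3118  0.1615] [ 0.2 -1.5  0.1] -0.0009265525054550686 
 [[0.961, 0.278, -0.001], [0.278, -0.96, -0.007], [-0.003, 0.006, -1.0]]
nl [-0.104 -1.805  0.352]
nm [-0.102 -1.405  0.354]
nr [-0.101 -1.005  0.357]
fl [ 0.416 -1.807  0.35 ]
fm [ 0.418 -1.407  0.353]
fr [ 0.419 -1.007  0.355]
rk [ 0.158 -1.226  0.325]
lk [ 0.157 -1.586  0.322]
```

View pics/ov2.png

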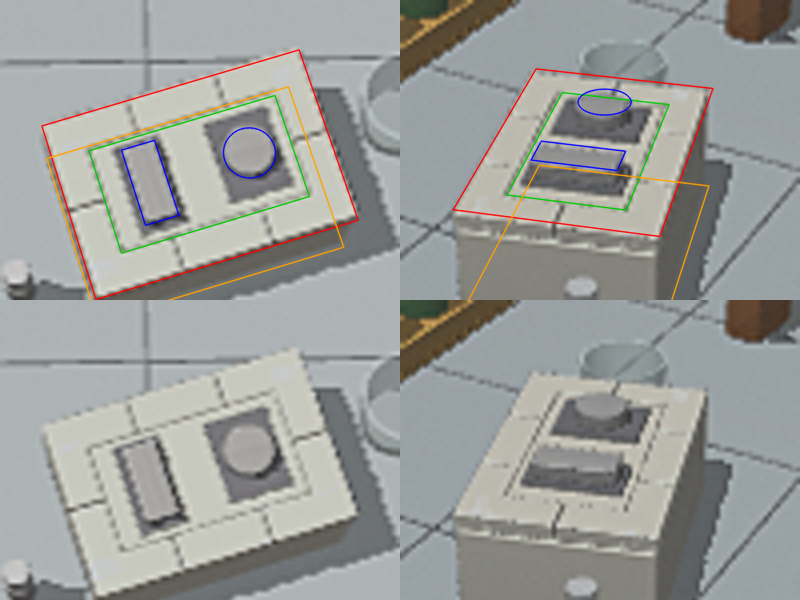

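The overlay shows both box edges on the old outline, the rim level and no dark gasket on the left side face (side crop, around (560,530)). So the box has not moved. Next is the round key.

Request:
jog_arm --plan '[{"x":0.03,"y":-0.2,"z":0,"wx":0,"wy":0,"wz":0},{"x":0.06,"y":-0.4,"z":0,"wx":0,"wy":0,"wz":0},{"x":0.1,"y":-0.6,"z":0,"wx":0,"wy":0,"wz":0},{"x":0.13,"y":-0.8,"z":0,"wx":0,"wy":0,"wz":0},{"x":0.16,"y":-1.0,"z":0.05,"wx":0,"wy":0,"wz":0},{"x":0.16,"y":-1.0,"z":0.1,"wx":0,"wy":0,"wz":0},{"x":0.16,"y":-1.0,"z":0.1,"wx":0,"wy":0,"wz":0}]'

```text
t: 10.35
eef_pos: [0.561, -0.105, 0.1375]
tool_rot: [0.002, 0.99, 0.144, -0.003]
contact_force: [-0.4, -0.9, -0.3]
gripper_width: 0.001
```

```bash
python3 w.py
```

```text
10.35 [ 0.561  -0.105   0.1375] [-0.4 -0.9 -0.3] 0.0009638593844110676 
 [[0.959, 0.284, -0.005], [0.284, -0.959, -0.004], [-0.006, 0.002, -1.0]]
nl [-0.259 -0.776  0.242]
nm [-0.26  -0.376  0.243]
nr [-0.261  0.024  0.244]
fl [ 0.261 -0.774  0.239]
fm [ 0.26  -0.374  0.24 ]
fr [0.259 0.026 0.241]
rk [-0.    -0.195  0.212]
lk [ 0.001 -0.555  0.211]
```

Request:
jog_arm --plan '[{"x":0,"y":-0.195,"z":0.05,"wx":0,"wy":0,"wz":0},{"x":0,"y":-0.195,"z":0.15,"wx":0,"wy":0,"wz":0},{"x":0,"y":-0.195,"z":0.19,"wx":0,"wy":0,"wz":0},{"x":0,"y":-0.195,"z":0.21,"wx":0,"wy":0,"wz":0},{"x":0,"y":-0.195,"z":0.225,"wx":0,"wy":0,"wz":0},{"x":0,"y":-0.195,"z":0.24,"wx":0,"wy":0,"wz":0},{"x":0,"y":-0.195,"z":0.25,"wx":0,"wy":0,"wz":0},{"x":0,"y":-0.195,"z":0.255,"wx":0,"wy":0,"wz":0},{"x":0,"y":-0.195,"z":0.255,"wx":0,"wy":0,"wz":0},{"x":0,"y":-0.195,"z":0.255,"wx":0,"wy":0,"wz":0}]'

```text
t: 11.18
eef_pos: [0.55, -0.069, 0.0889]
tool_rot: [0.002, 0.99, 0.143, -0.003]
contact_force: [-9.0, 0.7, 19.4]
gripper_width: -0.001
```

```bash
python3 w.py
```

```text
11.1833 [ 0.55   -0.069   0.0889] [-9.   0.7 19.4] -0.0008796236080115923 
 [[0.959, 0.283, -0.005], [0.283, -0.959, -0.005], [-0.006, 0.004, -1.0]]
nl [-0.26  -0.587 -0.001]
nm [-0.26  -0.187  0.   ]
nr [-0.26   0.213  0.002]
fl [ 0.26  -0.586 -0.004]
fm [ 0.26  -0.186 -0.003]
fr [ 0.26   0.214 -0.001]
rk [-0.    -0.006 -0.031]
lk [-0.    -0.366 -0.032]
```

Request:
jog_arm --plan '[{"x":0,"y":0,"z":-0.1,"wx":0,"wy":0,"wz":0},{"x":0,"y":0,"z":-0.2,"wx":0,"wy":0,"wz":0},{"x":0,"y":0,"z":-0.2,"wx":0,"wy":0,"wz":0},{"x":0,"y":-0.2,"z":-0.2,"wx":0,"wy":0,"wz":0},{"x":0,"y":-0.37,"z":-0.2,"wx":0,"wy":0,"wz":0},{"x":0,"y":-0.37,"z":-0.2,"wx":0,"wy":0,"wz":0},{"x":0,"y":-0.37,"z":-0.12,"wx":0,"wy":0,"wz":0}]'

```text
t: 11.77
eef_pos: [0.5315, 0.0041, 0.115]
tool_rot: [0.002, 0.99, 0.144, 0.0]
contact_force: [1.1, -0.1, 0.7]
gripper_width: -0.002
```

```bash
python3 w.py
```

```text
11.7667 [0.5315 0.0041 0.115 ] [ 1.1 -0.1  0.7] -0.001718915356005714 
 [[0.958, 0.286, 0.001], [0.286, -0.958, -0.005], [-0.0, 0.005, -1.0]]
nl [-0.273 -0.211  0.129]
nm [-0.275  0.189  0.131]
nr [-0.277  0.589  0.133]
fl [ 0.247 -0.209  0.129]
fm [0.245 0.191 0.131]
fr [0.243 0.591 0.133]
rk [-0.016  0.37   0.102]
lk [-0.014  0.01   0.1  ]
```

Request:
jog_arm --plan '[{"x":-0.01,"y":0.01,"z":0.04,"wx":0,"wy":0,"wz":0},{"x":-0.01,"y":0.01,"z":0.08,"wx":0,"wy":0,"wz":0},{"x":-0.01,"y":0.01,"z":0.1,"wx":0,"wy":0,"wz":0},{"x":-0.01,"y":0.01,"z":0.115,"wx":0,"wy":0,"wz":0},{"x":-0.01,"y":0.01,"z":0.13,"wx":0,"wy":0,"wz":0},{"x":-0.01,"y":0.01,"z":0.14,"wx":0,"wy":0,"wz":0},{"x":-0.01,"y":0.01,"z":0.143,"wx":0,"wy":0,"wz":0},{"x":-0.01,"y":0.01,"z":0.143,"wx":0,"wy":0,"wz":0},{"x":-0.01,"y":0.01,"z":0.143,"wx":0,"wy":0,"wz":0}]'

```text
t: 12.52
eef_pos: [0.53, 0.0003, 0.0887]
tool_rot: [0.003, 0.99, 0.144, 0.0]
contact_force: [-10.2, -2.3, 25.5]
gripper_width: -0.004
```

Bottomed at 25 N. Lift clear and check.

Request:
jog_arm --plan '[{"x":0,"y":0,"z":-0.1,"wx":0,"wy":0,"wz":0},{"x":0,"y":0,"z":-0.25,"wx":0,"wy":0,"wz":0},{"x":0,"y":0,"z":-0.4,"wx":0,"wy":0,"wz":0},{"x":0,"y":0.2,"z":-0.5,"wx":0,"wy":0,"wz":0},{"x":0.1,"y":0.4,"z":-0.5,"wx":0,"wy":0,"wz":0},{"x":0.1,"y":0.6,"z":-0.5,"wx":0,"wy":0,"wz":0},{"x":0.1,"y":0.8,"z":-0.5,"wx":0,"wy":0,"wz":0},{"x":0.1,"y":1.0,"z":-0.5,"wx":0,"wy":0,"wz":0},{"x":0.1,"y":1.0,"z":-0.5,"wx":0,"wy":0,"wz":0},{"x":0.1,"y":1.0,"z":-0.5,"wx":0,"wy":0,"wz":0}]'

```text
t: 13.35
eef_pos: [0.606, -0.1889, 0.1896]
tool_rot: [0.004, 0.99, 0.141, 0.0]
contact_force: [-0.3, 1.0, -0.5]
gripper_width: 0.0
```

```bash
python3 - <<'E'
from station import cams
import cv2,numpy as np
I=[]
for n in("top","side"):
    im=cams.read_camera(n)[:,:,::-1]; cv2.imwrite(f"pics/{n}2.png",im); I.append(im)
for n,im in zip(("top","side"),I):
    d=cv2.absdiff(im,cv2.imread(f"pics/{n}1.png")).max(2); k,_,s,_=cv2.connectedComponentsWithStats((d>40).astype(np.uint8))
    print(n,[x.tolist() for x in s[1:] if x[4]>5])
E
sed 's#0.png#2.png#; s#\.089),(0,0#.082),(0,0#' ov.py > ov2.py; python3 ov2.py .5395 -.0333 .2856 pics/ov3.png
```

```text
top [[352, 46, 208, 354, 24835], [461, 109, 12, 18, 48], [467, 115, 7, 4, 9], [481, 170, 16, 12, 114], [497, 187, 9, 22, 107], [497, 237, 19, 10, 45], [495, 238, 75, 117, 3176], [478, 241, 2, 8, 11], [495, 246, 12, 4, 20], [480, 251, 17, 5, 32], [498, 255, 11, 62, 205], [550, 268, 2, 5, 6], [482, 297, 3, 4, 6], [456, 313, 40, 15, 117], [425, 331, 11, 8, 19], [478, 351, 15, 13, 57], [453, 356, 19, 14, 22], [311, 360, 12, 23, 65], [337, 360, 4, 3, 6], [323, 363, 11, 35, 81], [458, 366, 10, 6, 22], [439, 373, 8, 6, 9], [452, 372, 5, 3, 8], [446, 375, 5, 4, 8], [406, 380, 31, 20, 230], [300, 384, 8, 16, 51], [353, 397, 11, 3, 19]]
side [[288, 0, 97, 131, 6062], [323, 0, 7, 11, 30], [514, 0, 7, 26, 84], [559, 0, 11, 4, 13], [585, 3, 12, 18, 70], [537, 9, 8, 4, 9], [556, 17, 5, 2, 7], [551, 19, 3, 3, 6], [514, 27, 10, 43, 119], [594, 47, 8, 2, 11], [587, 48, 25, 86, 255], [608, 52, 3, 4, 7], [596, 67, 4, 15, 16], [518, 71, 5, 6, 20], [612, 80, 4, 16, 20], [599, 83, 3, 7, 9], [601, 95, 5, 16, 18], [523, 108, 3, 18, 21], [617, 136, 23, 25, 61], [357, 138, 62, 30, 1023], [440, 143, 47, 12, 96], [419, 150, 7, 9, 37], [497, 152, 31, 45, 199], [572, 152, 32, 56, 384], [484, 157, 5, 4, 11], [534, 156, 25, 9, 84], [329, 158, 28, 21, 237], [419, 161, 63, 42, 358], [523, 162, 10, 25, 54], [486, 164, 14, 15, 60], [523, 190, 5, 9, 11], [604, 196, 21, 32, 204], [481, 205, 8, 9, 28], [579, 211, 4, 3, 7], [588, 213, 16, 14, 45], [487, 215, 15, 29, 51], [563, 214, 5, 3, 7], [555, 216, 7, 1, 7], [491, 245, 10, 14, 44]]
```

View pics/ov3.png

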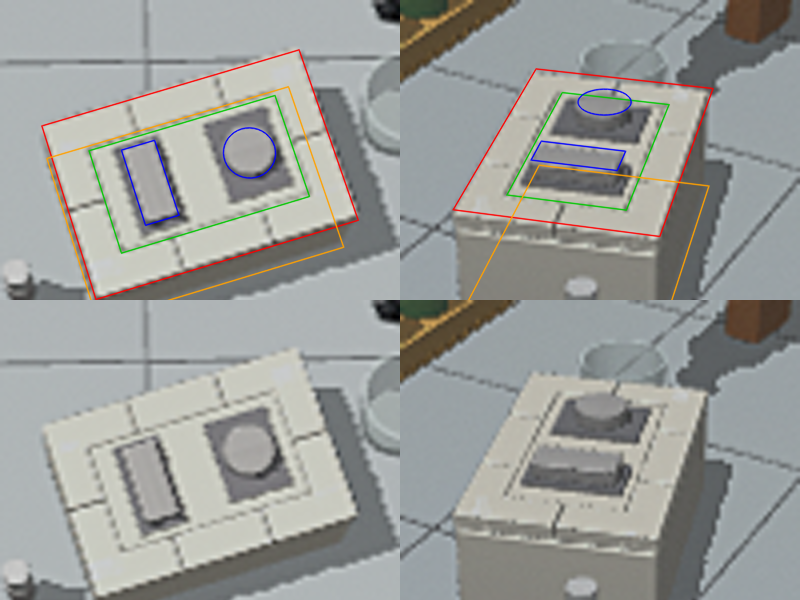

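View pics/top2.png

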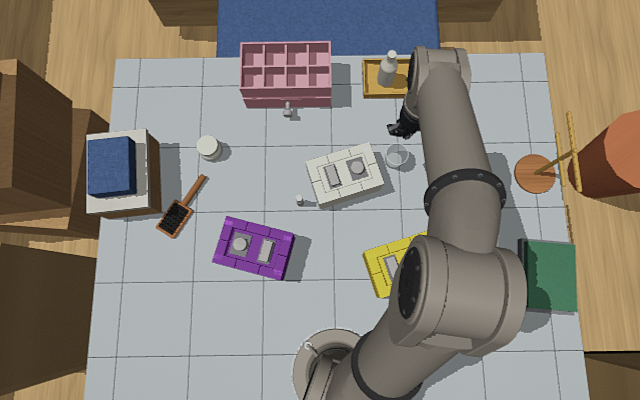

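The box (345,174), lipstick (300,200), votive (397,156), brush and jar are all where they began. The rim is level and both keys are up again.

```bash
python3 -c "
from station import bot; print(bot.hand_in())"
```

```text
the job is handed in; nothing more can be done
None
```

I pressed all six rim sections of the white box fully home, then pressed and released the round key, then the long key. The job was handed in at about 13.5 s, with the gripper in the air clear of everything.

- **Rim:** each section ended against its stop, at about 81 mm with 21–46 N at the wrist. The nominal home height is 82 mm, and that 1 mm gap was the same all round. The pictures after pressing show the rim level and no gasket.
- **Keys:** each bottomed at about 89 mm, with 19 N on the round key and 25 N on the long key. Both had sprung back up in the last pictures.
- **Surroundings:** the box stayed on its original outline to within about a pixel (roughly 2.5 mm). The lipstick, votive, hairbrush and cream jar had not moved.
- **Not checked:** the arm hid the perfume and ring dish in the last top picture. The arm went nowhere near their height, but I did not see them again directly. I also had no direct reading of the joints, so "home" and "registered" rest on force, height and the pictures.

No check failed. The first pose estimates from the two cameras disagreed by about 8 mm and 0.04 rad; the overlays confirmed the combined fit.

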